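# Comb the drinking straws into the grooves of the draining tray

## Task

Take the wooden comb rake by its upright grip, set it with both shoes on the two runways of the draining tray at the open end (the end without the low end wall), and comb slowly to the walled end with the shoes kept pressed lightly and steadily on the runways, so that all three steel straws drop into the grooves and lie parallel. Do not bear down hard, and do not touch the straws with the gripper. Then stand the rake upright on the bare worktop and let go; leave the salt shaker, the mug and the egg timer as they are.

Things in the scene. Friction and masses are not known exactly. Their poses are not given: they have to be found in the camera images.
- tray: Light wooden draining tray, 212 (its x) x 250 (its y) x 27 mm high, fixed to the worktop. Origin: centre of its underside; z up. Eight grooves run along x, centred at y = -70, -50 ... +70 mm, each 15 wide, 13 deep, 146 long (floor 6, ridge tops 19 mm above the worktop). Side walls (x = +-73 to +-78 mm, top 27 mm) close the groove ends.
- open_end (a point): Where the middle of the rake's soles starts: on the tray's middle line at y = -98 mm, 8 mm above the worktop, runway height at the ends. Runways: flat strips at x = +-78 to +-106 mm, full length. They are worn: in between, their tops rise by up to 3 mm and fall again, so follow them by feel. Press with about 5 N, over 25 N dents them; 1 mm too low is too much. No end wall here. Comb along +y.
- walled_end (a point): Where the middle of the rake's soles should be when the stroke is done: on the middle line at y = +85 mm, at runway height (8 mm). A low end wall (top 27 mm) crosses the tray at y = +117.5 mm. Flat decks at ridge height (19 mm) lie at both ends, from 77.5 to 120 mm off the centre in y.
- rake: Wooden comb rake, 0.20 to 0.33 kg, standing on the worktop on two shoes. Origin: centre between the soles; x along the bar, y the combing direction (same both ways round), z up. Shoes 16 x 44 x 10 mm at x = +-90 mm, each with 4 mm of play beside the tray's side wall. Bar 196 x 14 mm, 28 to 46 mm above the soles.
- grip (a point): Middle of the rake's upright grip, 87 mm above the soles. The grip is 60 mm along the rake's x, 22 mm thick in y and reaches from 46 to 106 mm above the soles; pinch its flat faces across y, from above.
- teeth (a point): Middle of the row of tooth tips, 12 mm above the soles. Ten teeth 10 mm wide, 4 mm apart, over x = +-68 mm, 7 mm thick in y. With the shoes on the runways the tips pass 1 to 4 mm above the ridges and 2 to 5 mm above a straw lying in a groove, and push a straw lying on the ridges. If the push grows past some 8 N a straw is wedged: back off 1 to 2 cm and comb on.
- salt_shaker: Salt shaker, 44 mm across, 90 mm tall, a bystander on the other side of the tray from the rake. Origin: centre of its underside.
- mug: Cream mug with a handle, 82 x 117 x 94 mm, a bystander behind the work. Origin: centre of its underside.
- egg_timer: Round egg timer, 64 mm across, 73 mm tall, a bystander near the robot. Origin: centre of its underside.
- straw_a: Steel drinking straw, a round rod 12 mm in diameter, 130 mm long, 25 g, with rounded grey tips. Origin: its middle, on its axis; x along it. At the start it lies askew on the ridges (turned 0.36 to 0.58 rad, axis 25 mm above the worktop); lying in a groove its axis is 12 mm above the worktop.
- straw_b: Steel drinking straw, a round rod 12 mm in diameter, 130 mm long, 25 g, with rounded grey tips. Origin: its middle, on its axis; x along it. At the start it lies askew on the ridges (turned 0.36 to 0.58 rad, axis 25 mm above the worktop); lying in a groove its axis is 12 mm above the worktop.
- straw_c: Steel drinking straw, a round rod 12 mm in diameter, 130 mm long, 25 g, with rounded grey tips. Origin: its middle, on its axis; x along it. At the start it lies askew on the ridges (turned 0.36 to 0.58 rad, axis 25 mm above the worktop); lying in a groove its axis is 12 mm above the worktop.
Things that resemble listed ones, but are neither listed nor needed, are in the scene too. Leave any blue look-alike of the straw_b alone.

How it is judged (in metres and radians):
On the way, in this order (a step that is already met when the one before it is completed fails the run):
1. the rake is lifted clear of the worktop (height (world z) of rake above 0.03 m), for 0.1 s.
2. the rake's shoes press on the runways at the open end, the rake level and its bar along the grooves (x of rake in the frame of tray between -0.012 and 0.012 m and y of rake in the frame of tray between -0.13 and -0.075 m and contact force between rake and tray above 1 N and angle between rake's own z axis and vertical below 0.12 rad and angle between the x axis of rake and the x axis of tray, either way round below 0.15 rad), for 0.2 s.
3. pressed on the runways while it combs the first half of the grooves (y of rake in the frame of tray between -0.065 and -0.005 m and contact force between rake and tray above 1 N and angle between rake's own z axis and vertical below 0.12 rad and angle between the x axis of rake and the x axis of tray, either way round below 0.15 rad), for 0.3 s.
4. pressed on the runways while it combs the second half of the grooves (y of rake in the frame of tray between 0.005 and 0.06 m and contact force between rake and tray above 1 N and angle between rake's own z axis and vertical below 0.12 rad and angle between the x axis of rake and the x axis of tray, either way round below 0.15 rad), for 0.3 s.
5. pressed on the runways past the last groove (y of rake in the frame of tray between 0.066 and 0.12 m and contact force between rake and tray above 1 N and angle between rake's own z axis and vertical below 0.12 rad and angle between the x axis of rake and the x axis of tray, either way round below 0.15 rad), for 0.1 s.
At the end, for the whole second after the job is handed in: All three straws lie at rest on the floors of the grooves (axis 9 to 15.5 mm above the tray's underside), within 0.06 rad of the groove direction and within 15 mm of the tray's middle lengthwise; the rake stands at rest upright (within 0.1 rad) with its soles on the worktop (z of straw_a in the frame of tray between 0.009 and 0.0155 m and angle between the x axis of each of straw_a, straw_b, straw_c and the x axis of tray, either way round below 0.06 rad and x of straw_a in the frame of tray between -0.015 and 0.015 m and linear speed of each of straw_a, straw_b, straw_c, rake below 0.03 m/s and z of straw_b in the frame of tray between 0.009 and 0.0155 m and x of straw_b in the frame of tray between -0.015 and 0.015 m and z of straw_c in the frame of tray between 0.009 and 0.0155 m and x of straw_c in the frame of tray between -0.015 and 0.015 m and height (world z) of rake between -0.006 and 0.006 m and angle between rake's own z axis and vertical below 0.1 rad); the robot touches nothing.
It fails at once if the rake is pressed on the tray with more than 25 N (contact force between rake and tray above 25 N).
It fails at once if the gripper touches a straw (contact force between the fingers and straw_a above 0.3 N or contact force between the fingers and straw_b above 0.3 N or contact force between the fingers and straw_c above 0.3 N).
It fails at once if a bystander is moved more than 20 mm or tipped (distance of any of salt_shaker, mug, egg_timer from where it was at the start of the episode above 0.02 m or angle between any of salt_shaker, mug, egg_timer's own z axis and vertical above 0.3 rad).
It also fails if it takes over 72 s, if anything falls off the work surface, if the arm or the gripper's body presses on something with over 40 N, if the wrist force passes 120 N, or if a joint passes its speed limit or range.

## Robot

A 6-joint arm with a two-finger parallel gripper is mounted at the origin on a cart in front of the work surface, level with it; the furniture and walls round the work are solid. World frame = base frame: x ahead of the robot, y to its left, z up, the work surface at z = 0. Lengths are in mm, angles in degrees, forces in N, time in s.
With the tool pointing down it reaches from about 300 to 850 mm from the base axis. Payload 4.2 kg.
Tool frame: the origin (TCP) lies midway between the tips of the shut fingers; the grasp point (between the pads) lies 19 mm behind it; x points along the fingers, y is the direction in which the jaws open and shut, and the axes are right-handed (so a half turn about x gives the same grasp; the last joint's range is limited). The gripper opens to 91 mm and grips with 3 to 60 N. Pads are 32 mm wide; open, the fingers measure 118 mm over their backs; the gripper's body (76 mm by 178 mm) begins 60 mm behind the grasp point.
Start: joints at [65.031, 18.312, 89.639, -0, 72.044, -1.146], TCP at [232.26, 526.024, 190.176] pointing down, gripper open.
Joint ranges: [-177.97, 177.97], [-48.28, 115.42], [12.27, 149.76], [-77.06, 257.06], [2.81, 150.46], [-146.56, 146.56]. Speed limits (degrees/s): [147.25, 147.25, 180, 180, 180, 180].

## Interface

Orientations are given as [roll, pitch, yaw] about the fixed x, y, z axes, in that order (R = Rz(yaw) Ry(pitch) Rx(roll)).
In Python, from workcell import env gives the robot as it stands.
- The arm moves only by the shell command python3 -m handwheel 'ROWS' [FORCE]. ROWS is text: rows parted by semicolons, each of 7 numbers parted by spaces: the turn, a rotation vector about the tool's x, y, z in degrees, then the shift along the tool's x, y, z in m, then the finger opening in m, from 0 to 0.0912. In form: rx ry rz x y z grip; .... A call has 1 to 12 rows; each row is the pose to reach, as a shift and turn from the pose commanded when the call began, along the tool's axes at that moment; what a row does not reach only later rows make up. A row lasts 1/12 s, in which the tool goes at most 41.7 mm and 7.16 degrees, less where a joint would pass 70% of its speed; a pose out of reach is approached as far as the arm can. A call with a gripper value outside its range is refused whole. The fingers move at their own pace and stop on an object; FORCE is the grip in N (left out, the last holds). Time passes only in rows, so rows that repeat a pose let the fingers close. It gives the time, the measured TCP pose, the force and the opening at its end, in the units of the state.
- env.state(): the state, without advancing time (a new reading comes with each control period).
- env.grab_frame(name): name is "scene" or "top"; returns the picture (400x640x3 uint8, red, green, blue); there is no depth.
- env.get_calibration(name): a dict with "mtx" (3x3 intrinsics, pixels), "T" (4x4, takes a point from camera to world coordinates). Camera axes: x right, y up, looking along -z (the intrinsics and any distortion apply to the point x, -y, -z); pixel columns grow to the right and rows downward; lengths in mm; the calibration is good to about 2 mm. A picture is of the moment at which its call begins. get_calibration takes no time and is no camera call.
- env.job_done(): hands the job in, once; it reports no verdict.
The state is a dict: "time_s": time; "qpos": joint angles; "qvel": joint speeds; "effort": joint torques, N m; "ee_pos": TCP position; "ee_rot": TCP orientation; "force": force on the tool from outside, world axes, zero at the start; "torque": the same for the moment, N m; "gripper_width": finger opening in mm.
Only numpy, scipy, OpenCV 4.12 (cv2) and the standard library are available. Lean on these libraries where they do the work, as an engineer would, in place of code of your own. Each camera call takes 0.05 s, during which the arm holds its last target. There are 200 camera calls.

## Working session

There is one attempt and no reset: what is moved stays moved. The work goes in short steps, Python scripts to look and compute and a shell command to move; the robot and the scene stay as the last step left them, time stands still between calls to the robot, and variables do not carry over. Pictures are saved under pics/ and viewed, on a budget of 10 in all, crops included, one or two more only if the job needs it, and the job is handed in when it is done.

```bash
mkdir -p pics
python3 - <<'E'
from workcell import env
import cv2,numpy as np
print(env.state())
for n in("top","scene"):
    im=env.grab_frame(n); cv2.imwrite(f"pics/{n}0.png",im[:,:,::-1]); c=env.get_calibration(n); print(n,{k:np.round(v,3).tolist() if not isinstance(v,str) else v for k,v in c.items()})
E
```

```text
{'time_s': 0.0, 'qpos': array([ 6.50320915e+01,  1.83495418e+01,  8.97079087e+01, -4.04079366e-05,
        7.20448494e+01, -1.14456697e+00]), 'qvel': array([-0.05157482, -0.07609331,  0.11217517, -0.03645238,  0.04965904,
        0.10961689]), 'effort': array([-1.54216508e-03, -4.12447500e+01, -2.31972742e+01,  7.28238327e-02,
        4.58214688e-02, -1.37609377e-04]), 'ee_pos': array([231.99921828, 525.4958213 , 189.33120021]), 'ee_rot': array([ -91.12305012,   89.89770007, -114.94637911]), 'force': array([-0.2738008 , -0.80126659, -0.38838989]), 'torque': array([-0.00788991, -0.01850379, -0.0033676 ]), 'gripper_width': 91.34341642296853}
top {'mtx': [[422.836, 0.0, 320.148], [0.0, 422.836, 202.775], [0.0, 0.0, 1.0]], 'T': [[-0.003, 0.996, -0.092, 463.072], [-1.0, -0.003, -0.006, 93.469], [-0.007, 0.092, 0.996, 1068.236], [0.0, 0.0, 0.0, 1.0]]}
scene {'mtx': [[371.766, 0.0, 319.248], [0.0, 371.766, 196.451], [0.0, 0.0, 1.0]], 'T': [[-0.472, 0.506, -0.722, -46.137], [-0.881, -0.249, 0.401, 443.142], [0.023, 0.826, 0.563, 567.234], [0.0, 0.0, 0.0, 1.0]]}
```

View pics/top0.png

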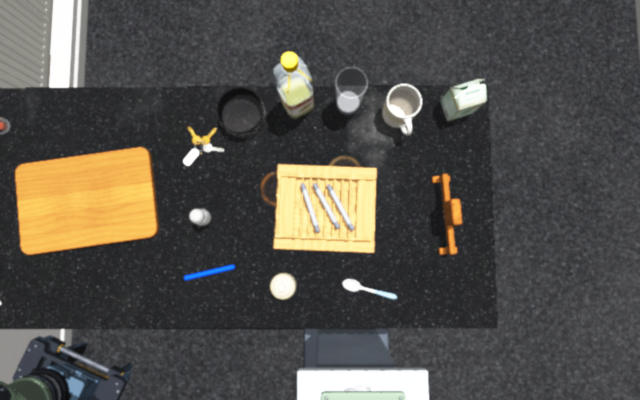

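View pics/scene0.png

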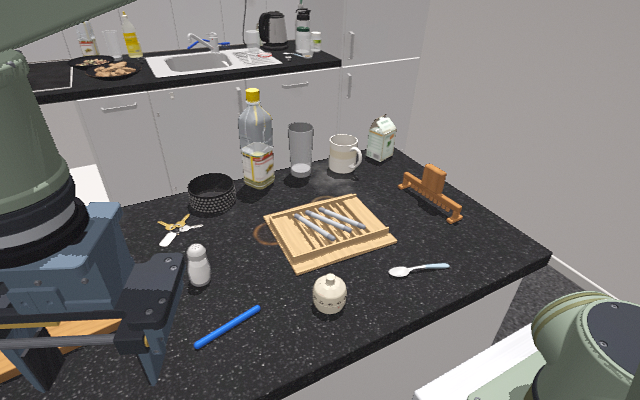

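The top view shows the tray around (326,208) with its grooves along world x. The rake is at (447,215), and the salt shaker, mug and egg timer are at (200,217), (402,108) and (283,287). The scene view agrees. I can't tell which end is walled at this scale, so I'll enlarge it.

```bash
python3 - <<'E'
import cv2,numpy as np
t=cv2.imread("pics/top0.png");s=cv2.imread("pics/scene0.png")
a=cv2.resize(t[155:265,265:475],None,fx=3.8,fy=3.8,interpolation=cv2.INTER_CUBIC)[:, :798]
b=cv2.resize(s[155:275,255:475],None,fx=3.6,fy=3.6,interpolation=cv2.INTER_CUBIC)[:,:798]
m=np.zeros((600,800,3),np.uint8)
a=cv2.resize(a,(560,293));b=cv2.resize(b,(560,305))
m[:293,:560]=a;m[295:600,:560]=b
cv2.imwrite("pics/crop.png",m)
E
cat > h.py <<'E'
from workcell import env
import cv2,numpy as np
from scipy.spatial.transform import Rotation as R
def ray(n,px,z):
    c=env.get_calibration(n);T=np.array(c["T"]);K=np.array(c["mtx"])
    p=np.atleast_2d(np.array(px,float));d=np.c_[(p[:,0]-K[0,2])/K[0,0],-(p[:,1]-K[1,2])/K[1,1],-np.ones(len(p))]@T[:3,:3].T
    o=T[:3,3];return o+d*((z-o[2])/d[:,2])[:,None]
def tool():
    s=env.state();r=R.from_euler("xyz",s["ee_rot"],degrees=True).as_matrix();return s,r
E
python3 - <<'E'
from h import *
c=env.get_calibration("top");print({k:v for k,v in c.items() if k not in("T","mtx")})
t=cv2.imread("pics/top0.png");hsv=cv2.cvtColor(t,cv2.COLOR_BGR2HSV)
m=cv2.inRange(hsv,(8,70,90),(30,255,255))
n,l,st,ce=cv2.connectedComponentsWithStats(m)
for i in range(1,n):
    if st[i,4]>100: 
        cs,_=cv2.findContours((l==i).astype(np.uint8),0,2); r=cv2.minAreaRect(cs[0]); print(st[i],ce[i].round(1),r)
        if 265<ce[i][0]<400: print("tray z27",ray("top",cv2.boxPoints(r),20).round(1).tolist(),ray("top",[r[0]],20))
        if ce[i][0]>420: print("rake contour",cs[0][::3,0].tolist())
print("bystanders",ray("top",[(200,217),(402,108),(283,287)],[0]).round())
s,r=tool();print(r.round(3))
E
```

```text
{}
[280  50  18  22 317] [288.9  60.5] ((288.5, 60.5), (21.0, 17.0), 90.0)
tray z27 [[955.8, 202.8, 20.0], [955.6, 158.9, 20.0], [899.6, 158.8, 20.0], [899.9, 202.4, 20.0]] [[927.6532475 180.7417976  20.       ]]
[187 126  30  19 281] [200.8 136.3] ((201.2548065185547, 135.3751983642578), (29.132308959960938, 17.87140464782715), 2.2025983333587646)
[   14   146   145   109 12796] [ 85.3 200.4] ((84.5500259399414, 200.35000610351562), (92.48955535888672, 142.69412231445312), 81.8698959350586)
[ 261  156  117   98 8198] [324.6 207.1] ((318.3078918457031, 203.37850952148438), (115.80643463134766, 96.49571228027344), 1.6602822542190552)
tray z27 [[443.7, 251.4, 20.0], [685.2, 246.9, 20.0], [675.5, -44.3, 20.0], [434.8, -33.8, 20.0]] [[558.5492925  104.89264185  20.        ]]
[432 173  31  82 954] [449.7 212.9] ((448.5745544433594, 213.5419464111328), (81.78656768798828, 26.79964256286621), 84.36931610107422)
rake contour [[443, 173], [438, 175], [432, 176], [439, 181], [442, 186], [443, 189], [444, 201], [447, 207], [450, 207], [447, 214], [447, 218], [448, 218], [451, 220], [453, 224], [447, 226], [448, 246], [444, 248], [440, 247], [440, 254], [446, 253], [450, 254], [457, 247], [454, 240], [453, 227], [453, 224], [457, 224], [462, 214], [460, 202], [451, 198], [449, 190], [450, 176]]
bystanders [[ 527.  405.    0.]
 [ 807. -112.    0.]
 [ 351.  194.    0.]]
[[-0.001  0.404  0.915]
 [-0.001  0.915 -0.404]
 [-1.    -0.002 -0.   ]]
```

View pics/crop.png

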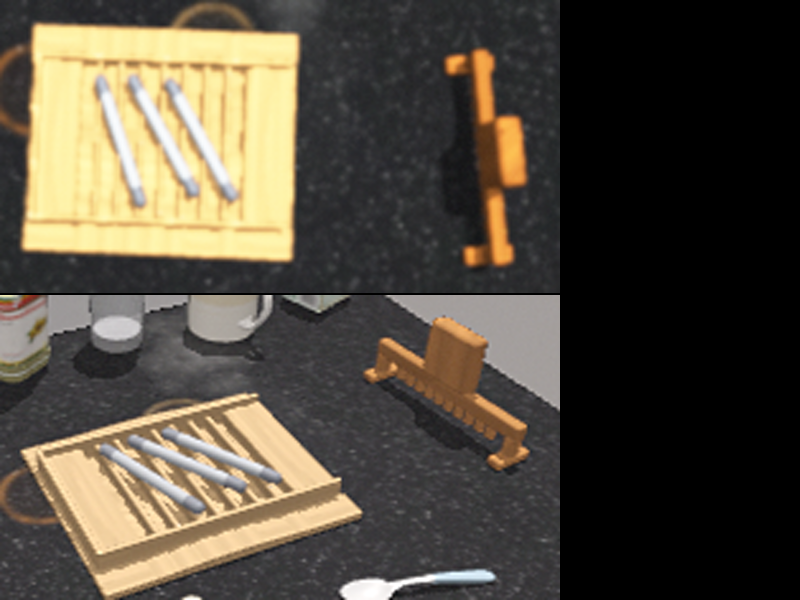

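Run:
```python
from h import *
t=cv2.imread("pics/top0.png");hsv=cv2.cvtColor(t,cv2.COLOR_BGR2HSV);v=hsv[:,:,2].astype(float)
def edge(vals,frac=.5):  # subpixel crossings from dark outside, scanning inward
    hi=np.percentile(vals,90);lo=vals[:3].mean();th=lo+(hi-lo)*frac
    i=np.argmax(vals>th);return i-1+(th-vals[i-1])/(vals[i]-vals[i-1])
def fit(pts):
    p=np.array(pts);l=cv2.fitLine(p.astype(np.float32),cv2.DIST_HUBER,0,.01,.01).ravel();return l
L=fit([(264+edge(v[y,264:300]),y) for y in list(range(170,178))+list(range(208,244))])
Rr=fit([(390-edge(v[y,390:355:-1]),y) for y in range(174,245)])
T=fit([(x,155+edge(v[155:180,x])) for x in list(range(284,325))+list(range(364,372))])
B=fit([(x,262-edge(v[262:235:-1,x])) for x in range(282,370)])
def X(a,b):
    k=np.linalg.solve(np.c_[a[:2],-b[:2]],b[2:]-a[2:]);return a[2:]+a[:2]*k[0]
px=[X(L,T),X(Rr,T),X(Rr,B),X(L,B)];P=ray("top",px,8)
print(np.round(px,1).tolist());print(P.round(1).tolist(),"sides",[np.linalg.norm(P[i]-P[i-1]).round(1) for i in range(4)])
c=P.mean(0);yd=(P[0]+P[3]-P[1]-P[2]);xd=P[0]+P[1]-P[2]-P[3]
print("tray c",c,"yaw from y",np.degrees(np.arctan2(-yd[0],yd[1])),"from x",np.degrees(np.arctan2(xd[1],xd[0])))
sat=hsv[:,:,2].astype(float)*hsv[:,:,1]/255
def re(y,x0,x1): return (x0-edge(sat[y,x0:x1:-1]),y)
bar=ray("top",[re(y,475,440) for y in list(range(181,194))+list(range(230,241))],46)
l=fit(bar[:,:2]);yaw=np.degrees(np.arctan2(l[1],l[0]))%180;print("bar -y edge line",l,"yaw",yaw)
top=min(150+edge(sat[150:200,x]) for x in (445,446,447)); bot=max(275-edge(sat[275:230:-1,x]) for x in(448,449,450,451,452))
print("bar ends px",top,bot,ray("top",[(446.5,top)],46),ray("top",[(450.5,bot)],46),ray("top",[(450.5,bot)],5))
g=ray("top",[re(y,480,445) for y in range(203,221)],106);print("grip -y edge",g[[0,5,10,-1]].round(1).tolist())
col=[255] ; gr=[ (203,)]
for x in(456,458): 
    a=185+edge(sat[185:215,x]);b=240-edge(sat[240:210:-1,x]);print("grip x ends",ray("top",[(x,a),(x,b)],106).round(1).tolist())
s=cv2.imread("pics/scene0.png");cv2.imwrite("pics/z.png",cv2.resize(s[190:275,258:400],None,fx=5.6,fy=5.6,interpolation=cv2.INTER_CUBIC))
# straws: grey low saturation pixels in tray
m=((hsv[:,:,1]<60)&(v>90)).astype(np.uint8);m[:175]=0;m[240:]=0;m[:,:290]=0;m[:,365:]=0
n,la,st,ce=cv2.connectedComponentsWithStats(m)
for i in range(1,n):
    if st[i,4]>40:print("straw",ray("top",[ce[i]],25).round(1),st[i])
```

```text
[[276.8999938964844, 163.1999969482422], [376.3999938964844, 167.1999969482422], [374.1000061035156, 252.8000030517578], [273.3999938964844, 248.60000610351562]]
[[662.6, 210.1, 8.0], [651.3, -42.4, 8.0], [435.7, -33.5, 8.0], [446.7, 217.4, 8.0]] sides [np.float64(216.0), np.float64(252.7), np.float64(215.8), np.float64(251.1)]
tray c [549.05011722  87.89437423   8.        ] yaw from y -2.529991899537383 from x -2.1363762127964105
bar -y edge line [ 9.9769533e-01  6.7853473e-02  5.2288458e+02 -2.1837025e+02] yaw 3.8907065
bar ends px 173.00967961826856 254.19122333990114 [[ 629.56475931 -208.20979564   46.        ]] [[ 432.93021386 -211.87364643   46.        ]] [[ 431.72127591 -224.12037621    5.        ]]
grip -y edge [[550.6, -219.7, 106.0], [539.1, -220.5, 106.0], [527.7, -221.3, 106.0], [511.8, -221.9, 106.0]]
grip x ends [[561.8, -210.4, 106.0], [501.6, -208.5, 106.0]]
grip x ends [[561.4, -215.0, 106.0], [502.0, -213.0, 106.0]]
straw [[548.4 126.1  25. ]] [301 183  19  50 258]
straw [[552.7  85.9  25. ]] [313 183  27  46 258]
straw [[548.8  50.8  25. ]] [327 185  27  45 263]
```

View pics/z.png

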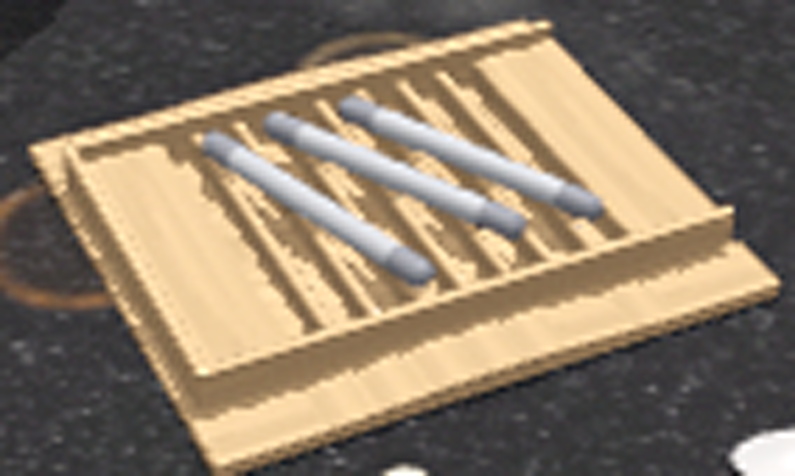

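The view settles it: the end wall is at the left end, which is world +y, so I comb along +y. The right end deck is flush. Measurements:

| Item | Centre (mm) | Yaw | Size check |
|---|---|---|---|
| Tray | (549, 88) | -2.3° | 216 x 252 measured, 212 x 250 given |
| Rake | (531.5, -210.4) | 3.6° | bar 196.6 measured, 196 given |

Next I move above the rake.

```bash
cat >> h.py <<'E'
def to(p,yaw):  # prints turn about tool x (deg) and shift (m, tool axes) to reach world p (mm), jaw dir yaw (deg)
    s,r=tool();cur=np.degrees(np.arctan2(r[1,1],r[0,1]))
    print("pos",s["ee_pos"].round(2),"yaw",cur.round(2),"turn",(cur-yaw).round(2),"shift",(r.T@(np.array(p)-s["ee_pos"])/1000).round(4),"tilt vec",(r[:2,0]).round(4),"F",s["force"].round(2),"T",s["torque"].round(2),"w",s["gripper_width"].round(1),"t",round(s["time_s"],2))
E
python3 -m handwheel '-4 0 0 0 -0.08 0.083 0.0912; -9 0 0 0 -0.18 0.186 0.0912; -13.7 0 0 0 -0.276 0.2855 0.0912; -13.7 0 0 0 -0.276 0.2855 0.0912; -13.7 0 0 0 -0.276 0.2855 0.0912; -13.7 0 0 0 -0.276 0.2855 0.0912; -13.7 0 0 0 -0.276 0.2855 0.0912; -13.7 0 0 0 -0.276 0.2855 0.0912; -13.7 0 0 0 -0.276 0.2855 0.0912; -13.7 0 0 0 -0.276 0.2855 0.0912; -13.7 0 0 0 -0.276 0.2855 0.0912; -13.7 0 0 0 -0.276 0.2855 0.0912'; python3 -c "
from h import *
to((531.5,-210.4,160),93.6)"
```

```text
time_s: 1.1
ee_pos: [382.0, 157.5, 190.0]
ee_rot: [153.4, 90.0, 143.1]
force: [0.1, 0.7, -0.4]
gripper_width: 91.2Traceback (most recent call last):
  File "<string>", line 3, in <module>
    to((531.5,-210.4,160),93.6)
    ~~^^^^^^^^^^^^^^^^^^^^^^^^^
  File "h.py", line 12, in to
    print("pos",s["ee_pos"].round(2),"yaw",cur.round(2),"turn",(cur-yaw).round(2),"shift",(r.T@(np.array(p)-s["ee_pos"])/1000).round(4),"tilt vec",(r[:2,0]).round(4),"F",s["force"].round(2),"T",s["torque"].round(2),"w",s["gripper_width"].round(1),"t",round(s["time_s"],2))
                                                                                                                                                                                                                           ^^^^^^^^^^^^^^^^^^^^^^^^
AttributeError: 'float' object has no attribute 'round'
```

```bash
sed -i 's/s\["gripper_width"\].round(1)/round(float(s["gripper_width"]),1)/' h.py; python3 -c "
from h import *
to((531.5,-210.4,160),93.6)"
```

```text
pos [381.96 157.48 189.98] yaw 79.7 turn -13.9 shift [ 0.0297 -0.3352  0.2129] tilt vec [-0.0006  0.0004] F [ 0.11  0.72 -0.4 ] T [ 0.08  0.01 -0.04] w 91.2 t 1.1
```

```bash
python3 -m handwheel '-7 0 0 0.01 -0.17 0.11 0.0912; -13.9 0 0 0.0297 -0.3352 0.2129 0.0912; -13.9 0 0 0.0297 -0.3352 0.2129 0.0912; -13.9 0 0 0.0297 -0.3352 0.2129 0.0912; -13.9 0 0 0.0297 -0.3352 0.2129 0.0912; -13.9 0 0 0.0297 -0.3352 0.2129 0.0912; -13.9 0 0 0.0297 -0.3352 0.2129 0.0912; -13.9 0 0 0.0297 -0.3352 0.2129 0.0912; -13.9 0 0 0.0297 -0.3352 0.2129 0.0912; -13.9 0 0 0.0297 -0.3352 0.2129 0.0912; -13.9 0 0 0.0297 -0.3352 0.2129 0.0912; -13.9 0 0 0.0297 -0.3352 0.2129 0.0912'; python3 -c "
from h import *
to((531.5,-210.4,68),93.6)
cv2.imwrite('pics/pre.png',cv2.resize(env.grab_frame('scene')[60:300,300:600,::-1],None,fx=2.6,fy=2.5))"
```

```text
time_s: 2.1
ee_pos: [533.3, -209.0, 159.2]
ee_rot: [130.8, 89.9, 134.6]
force: [-1.8, -0.6, -0.5]
gripper_width: 91.1
pos [ 533.34 -208.97  159.22] yaw 93.72 turn 0.12 shift [ 0.0912 -0.0015 -0.0018] tilt vec [-0.0015  0.0015] F [-1.83 -0.61 -0.53] T [ 0.08  0.05 -0.04] w 91.1 t 2.1
```

View pics/pre.png

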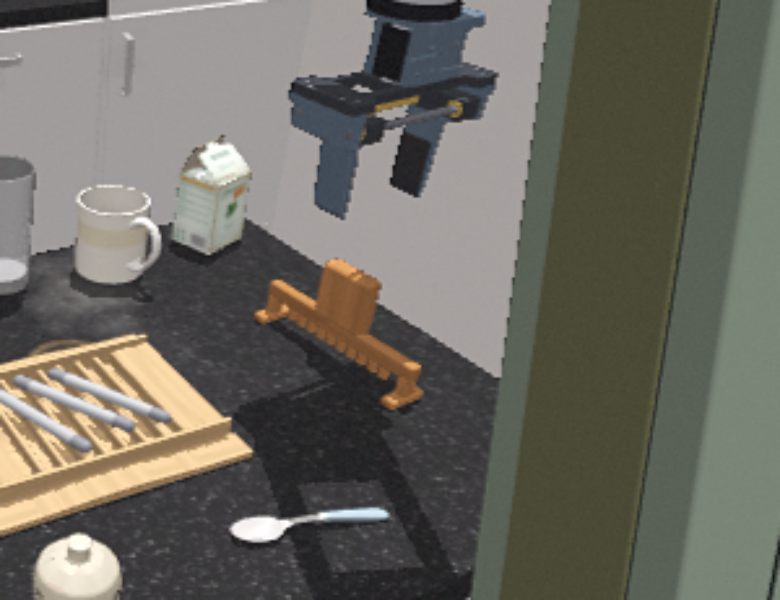

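The gripper hangs over the rake with its jaws across the grip (rake grip at (350,300), fingers at (330,180) and (415,165)). Next I go straight down.

```bash
python3 -m handwheel '0 0 0 0.015 0 0 0.0912; 0 0 0 0.03 0 0 0.0912; 0 0 0 0.045 0 0 0.0912; 0 0 0 0.06 0 0 0.0912; 0 0 0 0.075 0 0 0.0912; 0 0 0 0.086 0 0 0.0912; 0 0 0 0.092 0 0 0.0912; 0 0 0 0.092 0 0 0.0912; 0 0 0 0.092 0 0 0.0912; 0 0 0 0.092 0 0 0.0912' ; python3 -c "
from h import *
to((531.5,-210.4,68),93.6)"
```

```text
time_s: 2.98
ee_pos: [533.3, -209.1, 69.4]
ee_rot: [-22.4, 89.9, -18.6]
force: [0.7, -0.0, 0.2]
gripper_width: 91.0
pos [ 533.33 -209.06   69.36] yaw 93.81 turn 0.21 shift [ 0.0014 -0.0012 -0.0019] tilt vec [ 0.0017 -0.0006] F [ 0.69 -0.03  0.23] T [ 0.03  0.03 -0.01] w 91.0 t 2.98
```

```bash
python3 -m handwheel '0 0 0 0.0014 -0.0012 -0.0018 0.0912; 0 0 0 0.0014 -0.0012 -0.0018 0.0912; 0 0 0 0.0014 -0.0012 -0.0018 0.01; 0 0 0 0.0014 -0.0012 -0.0018 0.01; 0 0 0 0.0014 -0.0012 -0.0018 0.01; 0 0 0 0.0014 -0.0012 -0.0018 0.01; 0 0 0 0.0014 -0.0012 -0.0018 0.01; 0 0 0 0.0014 -0.0012 -0.0018 0.01; 0 0 0 0.0014 -0.0012 -0.0018 0.01; 0 0 0 0.0014 -0.0012 -0.0018 0.01; 0 0 0 0.0014 -0.0012 -0.0018 0.01; 0 0 0 0.0014 -0.0012 -0.0018 0.01' 35; python3 -c "
from h import *
to((531.5,-210.4,68),93.6)"
```

```text
time_s: 3.98
ee_pos: [530.9, -210.5, 67.0]
ee_rot: [80.4, 90.0, 84.2]
force: [-0.3, 0.1, 0.4]
gripper_width: 27.2
pos [ 530.92 -210.48   67.01] yaw 93.78 turn 0.18 shift [-0.001   0.      0.0006] tilt vec [0.     0.0001] F [-0.28  0.06  0.36] T [ 0.01 -0.   -0.  ] w 27.2 t 3.98
```

```bash
python3 -m handwheel '0 0 0 0 0 0 0.01; 0 0 0 0 0 0 0.01; 0 0 0 0 0 0 0.01; 0 0 0 0 0 0 0.01; 0 0 0 0 0 0 0.01; 0 0 0 0 0 0 0.01' 40; python3 -c "
from h import *
to((531.5,-210.4,68),93.6)"
```

```text
time_s: 4.48
ee_pos: [530.9, -210.4, 67.0]
ee_rot: [96.6, 90.0, 100.3]
force: [-0.2, 0.7, -0.8]
gripper_width: 21.8
pos [ 530.89 -210.44   66.99] yaw 93.78 turn 0.18 shift [-0.001  -0.      0.0006] tilt vec [-0.      0.0002] F [-0.22  0.66 -0.78] T [ 0.04 -0.08 -0.04] w 21.8 t 4.48
```

```bash
python3 -m handwheel '0 0 0 -0.005 0 0 0.01; 0 0 0 -0.015 0 0 0.01; 0 0 0 -0.028 0 0 0.01; 0 0 0 -0.04 0 0 0.01; 0 0 0 -0.05 0 0 0.01; 0 0 0 -0.056 0 0 0.01; 0 0 0 -0.06 0 0 0.01; 0 0 0 -0.06 0 0 0.01; 0 0 0 -0.06 0 0 0.01; 0 0 0 -0.06 0 0 0.01'; python3 -c "
from h import *
to((544.5,-10,127),87.7)"
```

```text
time_s: 5.32
ee_pos: [530.4, -210.3, 126.4]
ee_rot: [149.9, 89.9, 153.6]
force: [-0.1, 0.2, -2.2]
gripper_width: 21.4
pos [ 530.4  -210.29  126.39] yaw 93.77 turn 6.07 shift [-0.0005  0.1989  0.0272] tilt vec [-0.0013  0.0006] F [-0.07  0.17 -2.18] T [0.07 0.03 0.01] w 21.4 t 5.32
```

```bash
python3 -m handwheel '0.5 0 0 0 0.01 0.001 0.01; 1.2 0 0 0 0.03 0.004 0.01; 2 0 0 0 0.06 0.008 0.01; 3 0 0 0 0.09 0.012 0.01; 4 0 0 0 0.12 0.016 0.01; 5 0 0 0 0.15 0.02 0.01; 5.6 0 0 0 0.175 0.024 0.01; 6.07 0 0 0 0.19 0.026 0.01; 6.07 0 0 0 0.1989 0.0272 0.01; 6.07 0 0 0 0.1989 0.0272 0.01; 6.07 0 0 0 0.1989 0.0272 0.01; 6.07 0 0 0 0.1989 0.0272 0.01'; python3 -c "
from h import *
to((544.5,-10,80),87.7)
for n in('top','scene'):cv2.imwrite(f'pics/a_{n}.png',env.grab_frame(n)[:,:,::-1])
a=cv2.imread('pics/a_top.png')[150:270,260:440];b=cv2.imread('pics/a_scene.png')[120:280,250:450]
cv2.imwrite('pics/a.png',np.hstack([cv2.resize(a,(400,267)),cv2.resize(b,(400,320))[:267]])) if 0 else cv2.imwrite('pics/a.png',np.vstack([cv2.resize(a,(600,270)),cv2.resize(b,(600,320))]))"
```

```text
time_s: 6.32
ee_pos: [544.8, -11.2, 126.8]
ee_rot: [-128.0, 90.0, -130.3]
force: [0.0, -0.5, -1.2]
gripper_width: 21.6
pos [544.82 -11.23 126.83] yaw 87.67 turn -0.03 shift [ 0.0468  0.0012 -0.0003] tilt vec [-0.0004 -0.0005] F [ 0.04 -0.46 -1.24] T [-0.04  0.05  0.02] w 21.6 t 6.32
```

View pics/a.png

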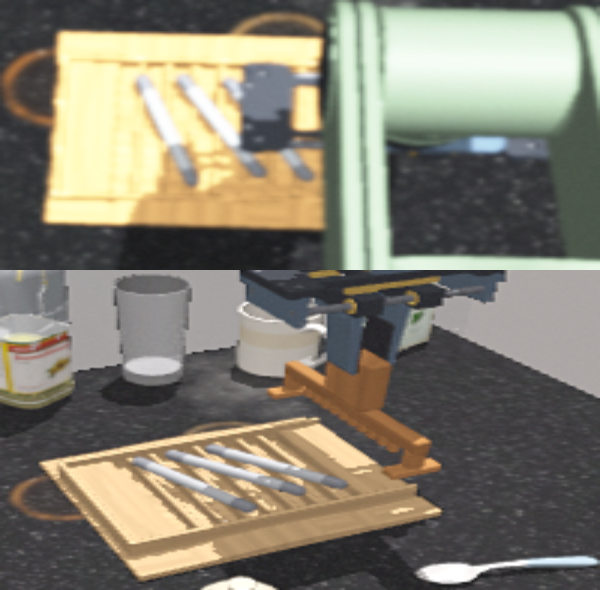

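The rake hangs level over the open end, with its shoes in line with the runways and clear of the straws. I lower it to about 3 mm above the expected contact height (TCP z ≈ 75).

```bash
python3 -m handwheel '0 0 0 0.008 0.001 0 0.01; 0 0 0 0.018 0.001 0 0.01; 0 0 0 0.028 0.001 0 0.01; 0 0 0 0.038 0.001 0 0.01; 0 0 0 0.045 0.001 0 0.01; 0 0 0 0.048 0.001 0 0.01; 0 0 0 0.0485 0.001 0 0.01; 0 0 0 0.0485 0.001 0 0.01; 0 0 0 0.0485 0.001 0 0.01; 0 0 0 0.0485 0.001 0 0.01'; python3 -c "
from h import *
to((544.5,-10,75),87.7)"; python3 -m handwheel '0 0 0 0.0005 0 0 0.01; 0 0 0 0.001 0 0 0.01; 0 0 0 0.0015 0 0 0.01; 0 0 0 0.0018 0 0 0.01; 0 0 0 0.0018 0 0 0.01'; python3 -c "
from h import *
to((544.5,-10,75),87.7)"
```

```text
time_s: 7.25
ee_pos: [545.5, -9.2, 79.1]
ee_rot: [5.4, 89.9, 3.1]
force: [0.2, 0.4, -2.0]
gripper_width: 21.8
pos [545.45  -9.21  79.06] yaw 87.71 turn 0.01 shift [ 0.0041 -0.0008 -0.0009] tilt vec [0.0012 0.0001] F [ 0.18  0.36 -2.03] T [0.03 0.04 0.04] w 21.8 t 7.25
time_s: 7.67
ee_pos: [544.9, -9.2, 76.7]
ee_rot: [147.1, 90.0, 144.8]
force: [-0.2, 0.0, -1.6]
gripper_width: 21.8
pos [544.91  -9.23  76.69] yaw 87.71 turn 0.01 shift [ 0.0017 -0.0008 -0.0004] tilt vec [-0.0001  0.0001] F [-0.16  0.02 -1.59] T [ 0.05  0.03 -0.01] w 21.8 t 7.67
```

```bash
for i in 1; do python3 -m handwheel '0 0 0 0.0003 0 0 0.01; 0 0 0 0.0006 0 0 0.01; 0 0 0 0.0009 0 0 0.01; 0 0 0 0.0009 0 0 0.01'; python3 -m handwheel '0 0 0 0.0003 0 0 0.01; 0 0 0 0.0003 0 0 0.01;0 0 0 0.0003 0 0 0.01'; done; python3 -c "
from h import *
to((544.5,-10,75),87.7)"
```

```text
time_s: 8.0
ee_pos: [544.9, -9.2, 75.7]
ee_rot: [150.2, 90.0, 147.9]
force: [0.4, 1.0, -3.0]
gripper_width: 22.0
time_s: 8.25
ee_pos: [545.0, -9.2, 75.5]
ee_rot: [110.5, 90.0, 108.2]
force: [-0.1, 0.7, -1.2]
gripper_width: 22.0
pos [544.98  -9.24  75.52] yaw 87.71 turn 0.01 shift [ 0.0005 -0.0008 -0.0004] tilt vec [-0.      0.0001] F [-0.05  0.67 -1.19] T [-0.   -0.04  0.02] w 22.0 t 8.25
```

```bash
python3 -m handwheel '0 0 0 0.0003 0 0 0.01; 0 0 0 0.0003 0 0 0.01;0 0 0 0.0003 0 0 0.01'; python3 -m handwheel '0 0 0 0.0002 0 0 0.01; 0 0 0 0.0002 0 0 0.01;0 0 0 0.0002 0 0 0.01'
```

```text
time_s: 8.5
ee_pos: [545.0, -9.2, 75.2]
ee_rot: [87.0, 90.0, 84.7]
force: [-0.1, -0.6, -2.1]
gripper_width: 21.7
time_s: 8.75
ee_pos: [545.0, -9.2, 75.0]
ee_rot: [70.8, 90.0, 68.5]
force: [-0.3, 0.1, -2.2]
gripper_width: 21.4
```

```bash
python3 -m handwheel '0 0 0 0.0002 0 0 0.01; 0 0 0 0.0003 0 0 0.01;0 0 0 0.0003 0 0 0.01'; python3 -m handwheel '0 0 0 0.0002 0 0 0.01; 0 0 0 0.0002 0 0 0.01;0 0 0 0.0002 0 0 0.01'
```

```text
time_s: 9.0
ee_pos: [545.0, -9.2, 75.0]
ee_rot: [38.4, 90.0, 36.1]
force: [-0.4, 0.2, 1.3]
gripper_width: 21.2
time_s: 9.25
ee_pos: [545.0, -9.2, 75.0]
ee_rot: [23.0, 90.0, 20.7]
force: [-1.1, 0.1, 2.9]
gripper_width: 21.8
```

Contact came at TCP z = 75.0, as predicted, and the press is now about 5 N over the hanging reading of -2. I start combing along tool y.

```bash
python3 -m handwheel '0 0 0 0 0.001 0 0.01; 0 0 0 0 0.002 0 0.01; 0 0 0 0 0.003 0 0.01; 0 0 0 0 0.004 0 0.01; 0 0 0 0 0.005 0 0.01; 0 0 0 0 0.006 0 0.01; 0 0 0 0 0.006 0 0.01'; python3 -m handwheel '0 0 0 0 0.001 0 0.01; 0 0 0 0 0.002 0 0.01; 0 0 0 0 0.003 0 0.01; 0 0 0 0 0.004 0 0.01; 0 0 0 0 0.004 0 0.01'
```

```text
time_s: 9.83
ee_pos: [545.9, -3.6, 74.9]
ee_rot: [-28.8, 89.9, -31.0]
force: [-0.1, -5.0, 5.2]
gripper_width: 21.5
time_s: 10.25
ee_pos: [546.1, 1.0, 75.0]
ee_rot: [14.5, 89.9, 12.2]
force: [-0.5, -3.2, 6.1]
gripper_width: 21.8
```

```bash
python3 -m handwheel '0 0 0 -0.0002 0.001 0 0.01; 0 0 0 -0.0003 0.002 0 0.01; 0 0 0 -0.0003 0.003 0 0.01; 0 0 0 -0.0003 0.004 0 0.01; 0 0 0 -0.0003 0.005 0 0.01; 0 0 0 -0.0003 0.006 0 0.01; 0 0 0 -0.0003 0.006 0 0.01'; python3 -m handwheel '0 0 0 0 0.001 0 0.01; 0 0 0 0 0.002 0 0.01; 0 0 0 0 0.003 0 0.01; 0 0 0 0 0.004 0 0.01; 0 0 0 0 0.004 0 0.01'
```

```text
time_s: 10.83
ee_pos: [546.3, 6.6, 75.3]
ee_rot: [-13.8, 89.9, -16.1]
force: [0.0, -4.2, 6.4]
gripper_width: 21.7
time_s: 11.25
ee_pos: [546.5, 10.5, 75.4]
ee_rot: [-18.7, 89.9, -21.0]
force: [0.1, -4.9, 7.7]
gripper_width: 21.6
```

```bash
python3 -m handwheel '0 0 0 -0.0003 0.001 0 0.01; 0 0 0 -0.0004 0.002 0 0.01; 0 0 0 -0.0005 0.003 0 0.01; 0 0 0 -0.0005 0.004 0 0.01; 0 0 0 -0.0005 0.005 0 0.01; 0 0 0 -0.0005 0.005 0 0.01'; python3 -m handwheel '0 0 0 0 0.001 0 0.01; 0 0 0 -0.0001 0.002 0 0.01; 0 0 0 -0.0001 0.003 0 0.01; 0 0 0 -0.0002 0.004 0 0.01; 0 0 0 -0.0002 0.005 0 0.01; 0 0 0 -0.0002 0.005 0 0.01'
```

```text
time_s: 11.75
ee_pos: [546.4, 15.9, 75.7]
ee_rot: [2.5, 89.9, 0.2]
force: [0.9, -3.6, 5.5]
gripper_width: 21.9
time_s: 12.25
ee_pos: [546.6, 20.8, 75.9]
ee_rot: [-4.6, 89.9, -6.9]
force: [0.2, -4.7, 6.3]
gripper_width: 21.8
```

```bash
python3 -m handwheel '0 0 0 -0.0002 0.001 0 0.01; 0 0 0 -0.0003 0.002 0 0.01; 0 0 0 -0.0004 0.003 0 0.01; 0 0 0 -0.0004 0.004 0 0.01; 0 0 0 -0.0005 0.005 0 0.01; 0 0 0 -0.0005 0.005 0 0.01'; python3 -m handwheel '0 0 0 -0.0001 0.001 0 0.01; 0 0 0 -0.0001 0.002 0 0.01; 0 0 0 -0.0002 0.003 0 0.01; 0 0 0 -0.0002 0.004 0 0.01; 0 0 0 -0.0003 0.005 0 0.01; 0 0 0 -0.0003 0.005 0 0.01'
```

```text
time_s: 12.75
ee_pos: [546.6, 26.3, 76.2]
ee_rot: [62.3, 89.9, 60.0]
force: [0.1, -2.5, 5.6]
gripper_width: 21.5
time_s: 13.25
ee_pos: [546.7, 31.3, 76.4]
ee_rot: [81.0, 89.9, 78.7]
force: [0.3, -2.5, 5.7]
gripper_width: 21.4
```

```bash
python3 -m handwheel '0 0 0 -0.0001 0.001 0 0.01; 0 0 0 -0.0002 0.002 0 0.01; 0 0 0 -0.0002 0.003 0 0.01; 0 0 0 -0.0003 0.004 0 0.01; 0 0 0 -0.0004 0.005 0 0.01; 0 0 0 -0.0004 0.006 0 0.01; 0 0 0 -0.0004 0.006 0 0.01'; python3 -m handwheel '0 0 0 -0.0001 0.001 0 0.01; 0 0 0 -0.0001 0.002 0 0.01; 0 0 0 -0.0002 0.003 0 0.01; 0 0 0 -0.0002 0.004 0 0.01; 0 0 0 -0.0003 0.005 0 0.01; 0 0 0 -0.0003 0.006 0 0.01; 0 0 0 -0.0003 0.006 0 0.01'
```

```text
time_s: 13.83
ee_pos: [546.7, 36.9, 76.7]
ee_rot: [149.6, 90.0, 147.3]
force: [-0.1, -4.3, 4.0]
gripper_width: 21.8
time_s: 14.42
ee_pos: [546.9, 43.2, 77.0]
ee_rot: [113.5, 89.9, 111.2]
force: [0.2, -2.8, 4.1]
gripper_width: 21.8
```

```bash
python3 -m handwheel '0 0 0 0 0.001 0 0.01; 0 0 0 -0.0001 0.002 0 0.01; 0 0 0 -0.0001 0.003 0 0.01; 0 0 0 -0.0002 0.004 0 0.01; 0 0 0 -0.0002 0.005 0 0.01; 0 0 0 -0.0003 0.006 0 0.01; 0 0 0 -0.0003 0.006 0 0.01'; python3 -m handwheel '0 0 0 0 0.001 0 0.01; 0 0 0 -0.0001 0.002 0 0.01; 0 0 0 -0.0001 0.003 0 0.01; 0 0 0 -0.0002 0.004 0 0.01; 0 0 0 -0.0002 0.005 0 0.01; 0 0 0 -0.0003 0.006 0 0.01; 0 0 0 -0.0003 0.006 0 0.01'
```

```text
time_s: 15.0
ee_pos: [547.1, 49.3, 77.1]
ee_rot: [116.3, 89.9, 114.0]
force: [0.1, -2.3, 2.4]
gripper_width: 21.6
time_s: 15.58
ee_pos: [547.4, 55.3, 77.3]
ee_rot: [119.7, 89.9, 117.4]
force: [0.0, -2.3, -0.6]
gripper_width: 21.6
```

```bash
python3 -m handwheel '0 0 0 0.0003 0 0 0.01; 0 0 0 0.0003 0.001 0 0.01; 0 0 0 0.0003 0.002 0 0.01; 0 0 0 0.0003 0.003 0 0.01; 0 0 0 0.0003 0.004 0 0.01; 0 0 0 0.0003 0.005 0 0.01; 0 0 0 0.0003 0.005 0 0.01'; python3 -m handwheel '0 0 0 0 0.001 0 0.01; 0 0 0 0 0.002 0 0.01; 0 0 0 0 0.003 0 0.01; 0 0 0 0 0.004 0 0.01; 0 0 0 0 0.004 0 0.01'; python3 -c "
from h import *
b=env.grab_frame('scene')[:,:,::-1];cv2.imwrite('pics/m.png',cv2.resize(b[150:280,250:410],(780,600),interpolation=cv2.INTER_CUBIC))"
```

```text
time_s: 16.17
ee_pos: [547.8, 59.9, 77.4]
ee_rot: [59.3, 90.0, 57.0]
force: [-0.1, -2.1, 1.9]
gripper_width: 21.3
time_s: 16.58
ee_pos: [548.1, 63.9, 77.5]
ee_rot: [12.3, 90.0, 10.1]
force: [-0.9, -2.4, 4.6]
gripper_width: 21.7
```

View pics/m.png

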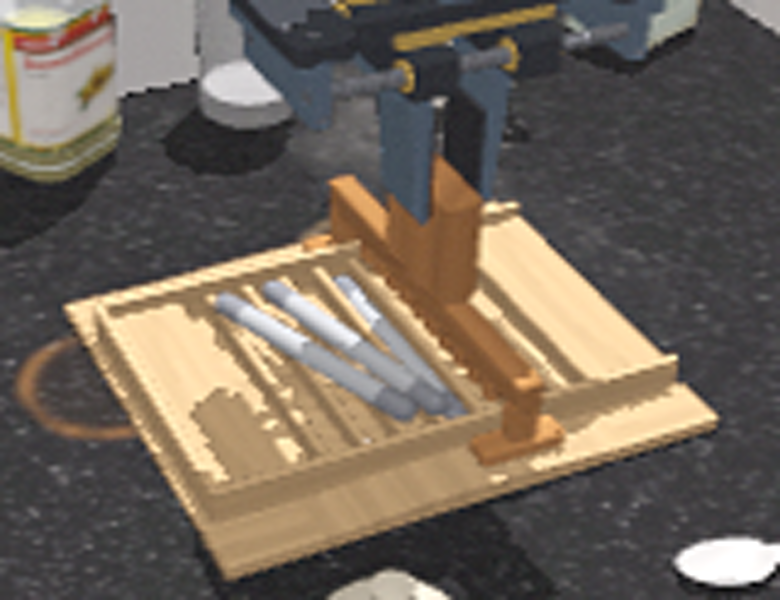

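At mid-stroke the shoes ride on the runways, and straws c and b are swinging round ahead of the teeth, with their near tips around (440,405). There is no wedging (push about 2.5 N). I carry on.

```bash
python3 -m handwheel '0 0 0 0 0.001 0 0.01; 0 0 0 -0.0001 0.002 0 0.01; 0 0 0 -0.0001 0.003 0 0.01; 0 0 0 -0.0001 0.004 0 0.01; 0 0 0 -0.0001 0.005 0 0.01; 0 0 0 -0.0002 0.006 0 0.01; 0 0 0 -0.0002 0.006 0 0.01'; python3 -m handwheel '0 0 0 0 0.001 0 0.01; 0 0 0 0 0.002 0 0.01; 0 0 0 0 0.003 0 0.01; 0 0 0 -0.0001 0.004 0 0.01; 0 0 0 -0.0001 0.005 0 0.01; 0 0 0 -0.0001 0.005 0 0.01'
```

```text
time_s: 17.22
ee_pos: [548.3, 70.1, 77.5]
ee_rot: [58.8, 90.0, 56.5]
force: [-0.4, -2.6, 3.6]
gripper_width: 21.7
time_s: 17.72
ee_pos: [548.4, 75.0, 77.6]
ee_rot: [71.7, 90.0, 69.4]
force: [0.2, -2.3, 3.4]
gripper_width: 21.4
```

```bash
python3 -m handwheel '0 0 0 0 0.001 0 0.01; 0 0 0 0 0.002 0 0.01; 0 0 0 0 0.003 0 0.01; 0 0 0 0 0.004 0 0.01; 0 0 0 0 0.005 0 0.01; 0 0 0 0 0.006 0 0.01; 0 0 0 0 0.006 0 0.01'; python3 -m handwheel '0 0 0 0 0.001 0 0.01; 0 0 0 0 0.002 0 0.01; 0 0 0 0 0.003 0 0.01; 0 0 0 0 0.004 0 0.01; 0 0 0 0 0.005 0 0.01; 0 0 0 0 0.005 0 0.01'
```

```text
time_s: 18.3
ee_pos: [548.5, 80.8, 77.6]
ee_rot: [167.4, 90.0, 165.1]
force: [0.5, -2.3, 3.8]
gripper_width: 21.8
time_s: 18.8
ee_pos: [548.7, 85.8, 77.6]
ee_rot: [-165.6, 90.0, -167.9]
force: [-0.5, -3.7, 4.3]
gripper_width: 21.7
```

```bash
python3 -m handwheel '0 0 0 0 0.001 0 0.01; 0 0 0 0 0.002 0 0.01; 0 0 0 0 0.003 0 0.01; 0 0 0 0 0.004 0 0.01; 0 0 0 0 0.005 0 0.01; 0 0 0 0 0.006 0 0.01; 0 0 0 0 0.006 0 0.01'; python3 -m handwheel '0 0 0 0 0.001 0 0.01; 0 0 0 0 0.002 0 0.01; 0 0 0 0 0.003 0 0.01; 0 0 0 0 0.004 0 0.01; 0 0 0 0 0.005 0 0.01; 0 0 0 0 0.005 0 0.01'
```

```text
time_s: 19.38
ee_pos: [549.1, 91.9, 77.7]
ee_rot: [59.3, 90.0, 57.0]
force: [0.9, -2.3, 4.4]
gripper_width: 22.0
time_s: 19.88
ee_pos: [549.2, 96.9, 77.7]
ee_rot: [93.7, 90.0, 91.4]
force: [-0.4, -3.6, 5.0]
gripper_width: 21.6
```

```bash
python3 -m handwheel '0 0 0 0 0.001 0 0.01; 0 0 0 -0.0001 0.002 0 0.01; 0 0 0 -0.0001 0.003 0 0.01; 0 0 0 -0.0001 0.004 0 0.01; 0 0 0 -0.0001 0.005 0 0.01; 0 0 0 -0.0001 0.005 0 0.01'; python3 -m handwheel '0 0 0 0 0.001 0 0.01; 0 0 0 0 0.002 0 0.01; 0 0 0 0 0.003 0 0.01; 0 0 0 0 0.004 0 0.01; 0 0 0 0 0.005 0 0.01; 0 0 0 0 0.005 0 0.01'
```

```text
time_s: 20.38
ee_pos: [549.4, 102.0, 77.7]
ee_rot: [104.9, 90.0, 102.6]
force: [0.3, -3.5, 4.1]
gripper_width: 21.8
time_s: 20.88
ee_pos: [549.6, 107.0, 77.7]
ee_rot: [111.1, 90.0, 108.8]
force: [0.5, -3.8, 3.0]
gripper_width: 21.6
```

```bash
python3 -m handwheel '0 0 0 0 0.001 0 0.01; 0 0 0 0 0.002 0 0.01; 0 0 0 0.0001 0.003 0 0.01; 0 0 0 0.0001 0.004 0 0.01; 0 0 0 0.0001 0.005 0 0.01; 0 0 0 0.0001 0.005 0 0.01'; python3 -m handwheel '0 0 0 0 0.001 0 0.01; 0 0 0 0.0001 0.002 0 0.01; 0 0 0 0.0001 0.003 0 0.01; 0 0 0 0.0001 0.004 0 0.01; 0 0 0 0.0002 0.005 0 0.01; 0 0 0 0.0002 0.005 0 0.01'; python3 -c "
from h import *
b=env.grab_frame('scene')[:,:,::-1];cv2.imwrite('pics/m2.png',cv2.resize(b[150:280,250:410],(780,600),interpolation=cv2.INTER_CUBIC))"
```

```text
time_s: 21.38
ee_pos: [549.9, 111.9, 77.7]
ee_rot: [62.2, 90.0, 59.9]
force: [-0.5, -2.8, 3.2]
gripper_width: 21.6
time_s: 21.88
ee_pos: [550.1, 116.6, 77.6]
ee_rot: [-57.2, 90.0, -59.5]
force: [-0.2, -4.6, 4.3]
gripper_width: 22.0
```

View pics/m2.png

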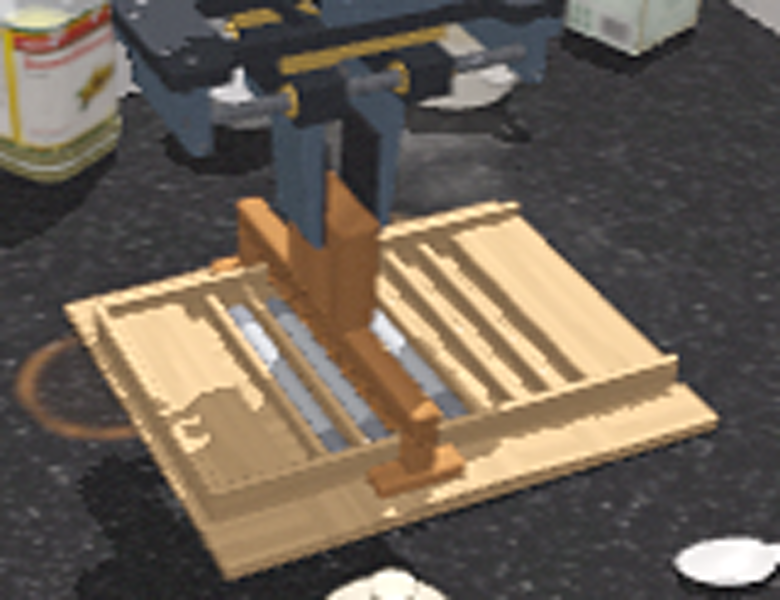

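All three straws now look seated in grooves: two ahead of the bar at (290,380) and (325,360), one behind it at (420,360). I finish the stroke as the runway falls.

```bash
python3 -m handwheel '0 0 0 0 0.001 0 0.01; 0 0 0 0 0.002 0 0.01; 0 0 0 0.0001 0.003 0 0.01; 0 0 0 0.0001 0.004 0 0.01; 0 0 0 0.0001 0.005 0 0.01; 0 0 0 0.0001 0.005 0 0.01'; python3 -m handwheel '0 0 0 0 0.001 0 0.01; 0 0 0 0.0001 0.002 0 0.01; 0 0 0 0.0001 0.003 0 0.01; 0 0 0 0.0001 0.004 0 0.01; 0 0 0 0.0002 0.005 0 0.01; 0 0 0 0.0002 0.005 0 0.01'
```

```text
time_s: 22.43
ee_pos: [550.4, 121.5, 77.6]
ee_rot: [-48.8, 90.0, -51.1]
force: [0.5, -4.3, 6.0]
gripper_width: 21.3
time_s: 22.93
ee_pos: [550.6, 126.5, 77.5]
ee_rot: [-48.0, 90.0, -50.2]
force: [-0.8, -6.0, 7.3]
gripper_width: 21.9
```

```bash
python3 -m handwheel '0 0 0 -0.0001 0.001 0 0.01; 0 0 0 -0.0002 0.002 0 0.01; 0 0 0 -0.0002 0.003 0 0.01; 0 0 0 -0.0002 0.004 0 0.01; 0 0 0 -0.0002 0.005 0 0.01; 0 0 0 -0.0002 0.005 0 0.01'; python3 -m handwheel '0 0 0 0 0.001 0 0.01; 0 0 0 0 0.002 0 0.01; 0 0 0 0 0.003 0 0.01; 0 0 0 0.0001 0.004 0 0.01; 0 0 0 0.0001 0.005 0 0.01; 0 0 0 0.0001 0.005 0 0.01'
```

```text
time_s: 23.43
ee_pos: [550.7, 131.9, 77.4]
ee_rot: [64.1, 90.0, 61.8]
force: [-0.2, -3.9, 4.1]
gripper_width: 21.8
time_s: 23.93
ee_pos: [550.8, 136.9, 77.2]
ee_rot: [107.4, 90.0, 105.1]
force: [0.1, -4.1, 4.3]
gripper_width: 21.9
```

```bash
python3 -m handwheel '0 0 0 0 0.001 0 0.01; 0 0 0 0 0.002 0 0.01; 0 0 0 0.0001 0.003 0 0.01; 0 0 0 0.0001 0.004 0 0.01; 0 0 0 0.0002 0.005 0 0.01; 0 0 0 0.0002 0.005 0 0.01'; python3 -m handwheel '0 0 0 0 0.001 0 0.01; 0 0 0 0.0001 0.002 0 0.01; 0 0 0 0.0001 0.003 0 0.01; 0 0 0 0.0002 0.004 0 0.01; 0 0 0 0.0002 0.005 0 0.01; 0 0 0 0.0002 0.005 0 0.01'
```

```text
time_s: 24.43
ee_pos: [551.0, 141.8, 77.0]
ee_rot: [145.2, 90.0, 143.0]
force: [-0.5, -4.8, 4.4]
gripper_width: 21.6
time_s: 24.93
ee_pos: [551.2, 147.0, 76.8]
ee_rot: [87.1, 90.0, 84.8]
force: [-0.5, -3.8, 4.2]
gripper_width: 21.8
```

```bash
python3 -m handwheel '0 0 0 0 0.001 0 0.01; 0 0 0 0.0001 0.002 0 0.01; 0 0 0 0.0001 0.003 0 0.01; 0 0 0 0.0002 0.004 0 0.01; 0 0 0 0.0002 0.005 0 0.01; 0 0 0 0.0002 0.005 0 0.01'; python3 -m handwheel '0 0 0 0 0.001 0 0.01; 0 0 0 0.0001 0.002 0 0.01; 0 0 0 0.0001 0.003 0 0.01; 0 0 0 0.0002 0.004 0 0.01; 0 0 0 0.0002 0.005 0 0.01; 0 0 0 0.0002 0.005 0 0.01'
```

```text
time_s: 25.43
ee_pos: [551.4, 152.0, 76.6]
ee_rot: [86.8, 90.0, 84.5]
force: [0.6, -2.8, 4.1]
gripper_width: 22.0
time_s: 25.93
ee_pos: [551.6, 157.0, 76.4]
ee_rot: [95.2, 90.0, 92.9]
force: [0.4, -2.3, 3.6]
gripper_width: 21.8
```

```bash
python3 -m handwheel '0 0 0 0 0.001 0 0.01; 0 0 0 0.0001 0.002 0 0.01; 0 0 0 0.0002 0.003 0 0.01; 0 0 0 0.0002 0.004 0 0.01; 0 0 0 0.0002 0.005 0 0.01; 0 0 0 0.0003 0.006 0 0.01; 0 0 0 0.0003 0.006 0 0.01'; python3 -m handwheel '0 0 0 0 0.001 0 0.01; 0 0 0 0.0001 0.002 0 0.01; 0 0 0 0.0002 0.003 0 0.01; 0 0 0 0.0002 0.004 0 0.01; 0 0 0 0.0002 0.005 0 0.01; 0 0 0 0.0002 0.005 0 0.01'
```

```text
time_s: 26.52
ee_pos: [551.8, 162.9, 76.1]
ee_rot: [115.2, 90.0, 112.9]
force: [-0.4, -2.4, 1.6]
gripper_width: 21.5
time_s: 27.02
ee_pos: [552.0, 168.0, 75.8]
ee_rot: [101.1, 90.0, 98.8]
force: [0.2, -1.4, 1.1]
gripper_width: 21.7
```

```bash
python3 -m handwheel '0 0 0 0.0002 0.001 0 0.01; 0 0 0 0.0003 0.002 0 0.01; 0 0 0 0.0003 0.003 0 0.01; 0 0 0 0.0004 0.004 0 0.01; 0 0 0 0.0004 0.005 0 0.01; 0 0 0 0.0004 0.005 0 0.01; 0 0 0 0.0004 0.005 0 0.01; 0 0 0 0.0004 0.005 0 0.01'; python3 -m handwheel '0 0 0 -0.001 0 0 0.01; 0 0 0 -0.004 0 0 0.01; 0 0 0 -0.01 0 0 0.01; 0 0 0 -0.02 0 0 0.01; 0 0 0 -0.035 0 0 0.01; 0 0 0 -0.055 0 0 0.01; 0 0 0 -0.075 0 0 0.01; 0 0 0 -0.09 0 0 0.01; 0 0 0 -0.1 0 0 0.01; 0 0 0 -0.1 0 0 0.01; 0 0 0 -0.1 0 0 0.01'; python3 -c "
from h import *
to((545,-200,67),90)
t=env.grab_frame('top')[:,:,::-1];b=env.grab_frame('scene')[:,:,::-1]
cv2.imwrite('pics/t3.png',t);cv2.imwrite('pics/s3.png',b)
cv2.imwrite('pics/m3.png',np.vstack([cv2.resize(t[150:260,230:430],(540,297)),cv2.resize(b[190:285,250:410],(540,303),interpolation=cv2.INTER_CUBIC)]))"
```

```text
time_s: 27.68
ee_pos: [552.3, 172.8, 75.6]
ee_rot: [68.0, 90.0, 65.7]
force: [-0.5, -2.0, 1.5]
gripper_width: 22.0
time_s: 28.6
ee_pos: [552.3, 172.7, 175.9]
ee_rot: [35.6, 89.9, 33.3]
force: [-0.7, -1.1, -2.2]
gripper_width: 21.4
pos [552.28 172.72 175.89] yaw 87.71 turn -2.29 shift [ 0.1087 -0.3728  0.0076] tilt vec [0.0007 0.0005] F [-0.67 -1.13 -2.15] T [ 0.01  0.05 -0.03] w 21.4 t 28.6
```

View pics/m3.png

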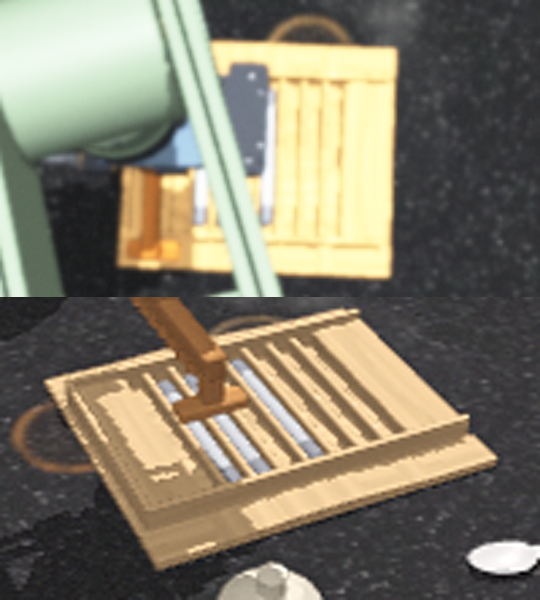

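All three straws lie parallel in their grooves. I carry the rake back to its original free spot.

```bash
python3 -m handwheel '0 0 0 0 -0.015 0 0.01; 0 0 0 0 -0.045 0 0.01; 0 0 0 0 -0.08 0 0.01; 0 0 0 0 -0.12 0 0.01; 0 0 0 0 -0.16 0 0.01; 0 0 0 0 -0.2 0 0.01; 0 0 0 0 -0.24 0 0.01; 0 0 0 0 -0.28 0 0.01; 0 0 0 0 -0.315 0 0.01; 0 0 0 0 -0.345 0 0.01; 0 0 0 0 -0.365 0 0.01; 0 0 0 0 -0.378 -0.002 0.01'; python3 -m handwheel '0 0 0 0.01 0 0 0.01; 0 0 0 0.025 0 0 0.01; 0 0 0 0.04 0 0 0.01; 0 0 0 0.055 0 0 0.01; 0 0 0 0.07 0 0 0.01; 0 0 0 0.085 0 0 0.01; 0 0 0 0.096 0 0 0.01; 0 0 0 0.102 0 0 0.01; 0 0 0 0.104 0 0 0.01; 0 0 0 0.104 0 0 0.01; 0 0 0 0.104 0 0 0.01; 0 0 0 0.104 0 0 0.01'
```

```text
time_s: 29.7
ee_pos: [534.0, -208.0, 174.4]
ee_rot: [-173.0, 89.9, -175.5]
force: [1.2, -0.5, -3.1]
gripper_width: 22.1
time_s: 30.7
ee_pos: [535.8, -205.2, 72.4]
ee_rot: [-15.0, 89.9, -17.3]
force: [-0.1, -0.6, -2.4]
gripper_width: 21.7
```

```bash
python3 -m handwheel '0 0 0 0.001 0 0 0.01; 0 0 0 0.002 0 0 0.01; 0 0 0 0.003 0 0 0.01; 0 0 0 0.004 0 0 0.01; 0 0 0 0.0046 0 0 0.01; 0 0 0 0.0046 0 0 0.01; 0 0 0 0.0046 0 0 0.01'; python3 -m handwheel '0 0 0 0.0003 0 0 0.01; 0 0 0 0.0006 0 0 0.01; 0 0 0 0.0006 0 0 0.01; 0 0 0 0.0006 0 0 0.01'
```

```text
time_s: 31.28
ee_pos: [535.1, -205.0, 67.0]
ee_rot: [67.0, 90.0, 64.7]
force: [0.3, 0.1, -1.4]
gripper_width: 21.5
time_s: 31.62
ee_pos: [535.2, -205.0, 66.9]
ee_rot: [2.1, 90.0, -0.2]
force: [-2.8, 1.0, 6.0]
gripper_width: 21.7
```

Contact is at z = 66.9, as it was at the start. I ease back, release, then retreat straight up.

```bash
python3 -m handwheel '0 0 0 -0.0003 0 0 0.01; 0 0 0 -0.0004 0 0 0.01; 0 0 0 -0.0004 0 0 0.03; 0 0 0 -0.0004 0 0 0.05; 0 0 0 -0.0004 0 0 0.08; 0 0 0 -0.0004 0 0 0.08; 0 0 0 -0.0004 0 0 0.08; 0 0 0 -0.0004 0 0 0.08; 0 0 0 -0.0004 0 0 0.08; 0 0 0 -0.0004 0 0 0.08; 0 0 0 -0.0004 0 0 0.08; 0 0 0 -0.0004 0 0 0.08'
```

```text
time_s: 32.62
ee_pos: [535.2, -205.0, 66.7]
ee_rot: [51.1, 90.0, 48.8]
force: [-0.8, -0.2, -0.2]
gripper_width: 79.9
```

```bash
python3 -m handwheel '0 0 0 -0.008 0 0 0.08; 0 0 0 -0.02 0 0 0.08; 0 0 0 -0.04 0 0 0.08; 0 0 0 -0.06 0 0 0.08; 0 0 0 -0.08 0 0 0.08; 0 0 0 -0.1 0 0 0.08; 0 0 0 -0.115 0 0 0.08; 0 0 0 -0.125 0 0 0.08; 0 0 0 -0.13 0 0 0.08; 0 0 0 -0.13 0 0 0.08; 0 0 0 -0.13 0 0 0.08; 0 0 0 -0.13 0 0 0.08'
python3 - <<'E'
from h import *
b=env.grab_frame('scene')[:,:,::-1];t=env.grab_frame('top')[:,:,::-1]
cv2.imwrite('pics/s4.png',b);cv2.imwrite('pics/t4.png',t)
cv2.imwrite('pics/m4.png',np.vstack([cv2.resize(t[90:300,180:480],(500,300)),cv2.resize(b[110:330,180:500],(500,300),interpolation=cv2.INTER_CUBIC)]))
hsv=cv2.cvtColor(np.ascontiguousarray(t),cv2.COLOR_BGR2HSV)
m=((hsv[:,:,1]<60)&(hsv[:,:,2]>90)).astype(np.uint8);m[:175]=0;m[240:]=0;m[:,:290]=0;m[:,365:]=0
n,l,st,ce=cv2.connectedComponentsWithStats(m)
for i in range(1,n):
    if st[i,4]>40:
        p=ray("top",np.argwhere(l==i)[:,::-1],12)[:,:2];v=cv2.fitLine(p.astype(np.float32),2,0,.01,.01).ravel();d=p.mean(0)-[549,87.9];a=np.radians(-2.3)
        u=np.array([np.cos(a),np.sin(a)]);w=np.array([-u[1],u[0]]);s=p@u
        print("straw tray x,y",((s.min()+s.max())/2-np.dot([549,87.9],u)).round(1),(d@w).round(1),"len",(s.max()-s.min()).round(),"yaw rel",(np.degrees(np.arctan(v[1]/v[0]))+2.3).round(2))
E
```

```text
time_s: 33.62
ee_pos: [534.5, -204.7, 195.6]
ee_rot: [157.0, 89.9, 154.7]
force: [-0.2, 0.5, 0.1]
gripper_width: 80.0
straw tray x,y -3.0 51.5 len 126.0 yaw rel 0.04
straw tray x,y -2.2 31.0 len 126.0 yaw rel 0.38
straw tray x,y 0.5 -9.4 len 123.0 yaw rel 0.75
```

View pics/m4.png

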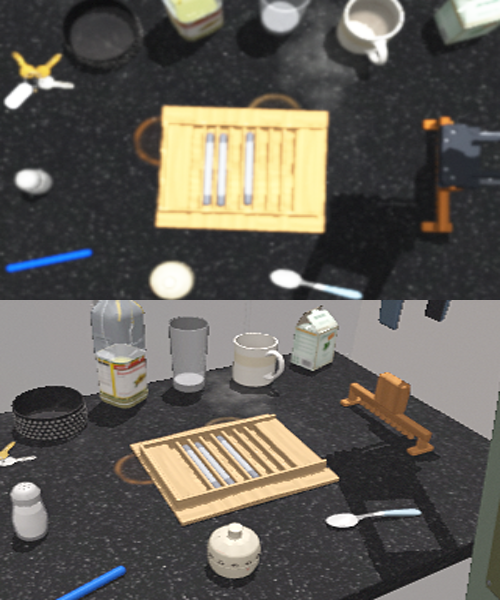

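All three straws lie in grooves at tray y ≈ +50, +30 and -10, which are groove centres. Angles are within 0.75° (0.013 rad) and lengthwise offsets within 3 mm. The rake stands upright, the gripper is clear and the bystanders look untouched, so I hand in.

```bash
python3 -c "
from workcell import env
print(env.job_done())"
```

```text
the job is handed in; nothing more can be done
None
```

The job is done and handed in at about 34 s of the 72 s allowed. The interface gives no verdict, so what follows is from my own checks.

**What I did:** I gripped the rake by its upright grip and set its shoes on the runways at the open end. Contact came at the predicted height. I combed to tray y ≈ +85 mm in small force-checked steps, following a rise in the runways of about 2.7 mm. I then stood the rake back near its original spot, let go and retreated upwards.

**Forces:** The press was mostly 3–9 N, about 10 N at most and about 1.5 N at the lightest. I only read it at the end of each short step. The sideways push stayed at 6 N or less, so nothing wedged.

**Last checks:**
- **Straws:** the top view puts them at tray y ≈ +51, +31 and -9 mm, which matches the groove centres at +50, +30 and -10. They are within 0.75° (0.013 rad) of the groove direction and 3 mm of the middle lengthwise.
- **Rake and gripper:** by eye in the final pictures, the rake stands upright on the bare worktop and the gripper is clear of everything.
- **Bystanders:** the salt shaker, mug and egg timer look unmoved by eye; I did not re-measure them.

**Disagreements:** the tray measured 216 x 252 mm against the stated 212 x 250, and the straws 123–126 mm against 130. I put both down to image blur and masking. No check failed.

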